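# Start the watch winder

## Task

Start the black watch winder on the tray: turn the grey knob on its top clockwise until the white pointer points at the green dot, then let go. The winder stands loose and its knob is stiff, so press down while you turn: the box itself must not spin or slide. Do not touch the cream radio with the similar wooden knob, and do not disturb the frosted pyramid bottle.

Things in the scene. Friction and masses are not known exactly. Their poses are not given: they have to be found in the camera images.
- winder: Watch winder: black plastic box 115 x 115 mm, 110 mm high, 0.4 kg, loose on small rubber feet in a steel tray; its weight alone cannot hold it while the knob turns, 10 N of extra push down can (25 N does no harm). Origin: centre of underside; z up, +x out of the clear front (watch behind). Dots on top, 45 mm from the axis: white at +x, green 69 deg clockwise from above, yellow 69 deg the other way.
- winder_knob (a joint): Grey knob on the vertical axis through the winder's origin: a skirt 68 mm across, upper face 119 mm above that origin; on it a grip bar 14 mm thick, 56 long, top at 147. The skirt turns with the bar: fingertips may push on it. Stiff: 0.18 N m, grip 30 N or more. Rad, clockwise from above; 0: bar along winder x, white pointer end at +x; 1.2: at green dot. Starts -0.25 to 0.45, stops -1.6, 1.7.
- winder_corner (a point): The winder's top corner at x = +57.5, y = +57.5, z = 110 mm in its frame; it shows whether the box has spun.
- radio: A bystander: cream bedside radio, 105 x 125 mm, 100 mm high, with a brown wooden knob of the same shape on top (to 137 mm), loose in the same tray beside the winder, the two may stand either way round, centres about 230 mm apart. Origin: centre of its underside, z up.
- bottle: A bystander: frosted glass pyramid bottle with brass stopper, 65 mm square, 90 mm high, loose in the tray on its far side. Origin: centre of its underside, z up.

How it is judged:
By the outcome, as a careful person would: the job done as asked, in the order asked, and still so for the second after the job is handed in, with the robot touching nothing.
It also fails if it takes over 34 s, if anything falls off the work surface, if the arm or the gripper's body presses on something with over 40 N, if the wrist force passes 120 N, or if a joint passes its speed limit or range.

## Robot

A 6-joint arm with a two-finger parallel gripper is mounted at the origin on the work surface. World frame = base frame: x ahead of the robot, y to its left, z up, the work surface at z = 0. Lengths are in m, angles in rad, forces in N, time in s.
With the tool pointing down it reaches from about 0.375 to 0.9 m from the base axis. Payload 3.1 kg.
Tool frame: the origin (TCP) lies between the finger pads; the fingertips stand 25 mm ahead of it and the grasp point (between the pads) lies 6 mm ahead of it; x points along the fingers, y is the direction in which the jaws open and shut, and the axes are right-handed (so a half turn about x gives the same grasp; the last joint's range is limited). The gripper opens to 85 mm and grips with 20 to 120 N. Pads are 22 mm wide; open, the fingers measure 114 mm over their backs; the gripper's body (76 mm by 85 mm) begins 54 mm behind the grasp point. The pads swing forward as they close: fully open they stand 13 mm farther back than shut.
Start: joints at [0.998, 0.527, 1.433, -0, 1.181, -0.178], TCP at [0.24, 0.577, 0.256] pointing down, gripper open.
Joint ranges: [-3.08, 3.08], [-0.75, 2.2], [0.22, 2.44], [-1.43, 4.57], [0, 2.65], [-2.85, 2.85]. Speed limits (rad/s): [2.79, 2.79, 3.14, 3.14, 3.14, 3.14].

## Interface

Orientations are given as a unit quaternion [x, y, z, w].
In Python, from station import manip, viewer, workorder gives the robot as it stands.
- The arm moves only by the shell command python3 -m crank 'ROWS' [FORCE]. ROWS is JSON, one flat list of numbers, 5 for each row, row after row: the opening, from 0 (shut) to 1 (fully open), then the shift along the world's x, y, z in mm, then the turn about the world's z in rad. A call has 1 to 10 rows; each row is the pose to reach, as a shift and turn from the pose commanded when the call began; what a row does not reach only later rows make up. A row lasts 1/8 s, in which the tool goes at most 62.5 mm and 10.7 degrees, less where a joint would pass 70% of its speed; a pose out of reach is approached as far as the arm can. A call with a gripper value outside its range is refused whole. The fingers move at their own pace and stop on an object; FORCE is the grip in N (left out, the last holds). Time passes only in rows, so rows that repeat a pose let the fingers close. It gives the time, the measured TCP pose, the force and the opening at its end, in the units of the state.
- manip.sense(): the state, without advancing time (a new reading comes with each control period).
- viewer.snapshot(name): name is "scene" or "top" or "wrist"; returns a dict with "img" (480x640x3 uint8, red, green, blue), "range_z" (480x640 float32, m along the optical axis (not along the pixel's ray), 0 where there is no reading), "fx", "fy", "cx", "cy" (pixels), "origin" and "attitude" of the camera in the world. Camera axes: x right, y down, z forward; pixel columns grow to the right and rows downward; lengths in m; the calibration is good to about 2 mm. A picture is of the moment at which its call begins.
- workorder.sign_off(): hands the job in, once; it reports no verdict.
The state is a dict: "t": time; "q": joint angles; "qd": joint speeds; "tau": joint torques, N m; "tcp_pos": TCP position; "tool_rot": TCP orientation; "force": force on the tool from outside, world axes, zero at the start; "ft_torque": the same for the moment, N m; "finger_gap": opening from 0.0 (shut) to 1.0 (fully open).
Only numpy, scipy, OpenCV 4.12 (cv2) and the standard library are available. Lean on these libraries where they do the work, as an engineer would, in place of code of your own. Each camera call takes 0.05 s, during which the arm holds its last target.

## Working session

There is one attempt and no reset: what is moved stays moved. The work goes in short steps, Python scripts to look and compute and a shell command to move; the robot and the scene stay as the last step left them, time stands still between calls to the robot, and variables do not carry over. Pictures are saved under pics/ and viewed, and the job is handed in when it is done.

```bash
mkdir -p pics; ls; cat > h.py <<'E'
import numpy as np, cv2
from station import manip, viewer, workorder
from scipy.spatial.transform import Rotation as R
def snap(n,save):
    s=viewer.snapshot(n); cv2.imwrite('pics/'+save+'.png',s['img'][...,::-1]); np.savez('pics/'+save+'.npz',**s); return s
def att(s):
    a=np.array(s['attitude']); return a if a.shape==(3,3) else R.from_quat(a).as_matrix()
def px(s,u,v,z=None):
    d=np.array([(u-s['cx'])/s['fx'],(v-s['cy'])/s['fy'],1.0]); 
    o=np.array(s['origin']); w=att(s)@d
    if z is None: return o+w*s['range_z'][int(v),int(u)]
    return o+w*(z-o[2])/w[2]
E
python3 - <<'E'
from h import *
s=snap('top','top1'); print(s['origin'],s['attitude'],s['fx'])
s=snap('scene','scene1')
st=manip.sense(); print(st)
E
```

```text
pics
[0.55529431 0.09202655 1.02336051] [ 0.71467765 -0.69864834  0.02977125 -0.01549282] 561.0183035935096
{'t': 0.1, 'q': array([ 9.97497278e-01,  5.28411110e-01,  1.43378360e+00, -1.60408748e-05,
        1.18138904e+00, -1.78502493e-01]), 'qd': array([ 0.00145349, -0.00222336, -0.00394802, -0.00091446, -0.00053711,
        0.00135509]), 'tau': array([-1.79840704e-04, -4.43308139e+01, -1.78586465e+01, -2.26752827e-04,
        3.90709582e-03, -1.32507679e-06]), 'tcp_pos': array([0.24003624, 0.57642052, 0.25540513]), 'tool_rot': array([ 0.13801802,  0.6936285 , -0.13933148,  0.6931214 ]), 'force': array([ 0.45081829,  0.1762684 , -0.31082523]), 'ft_torque': array([ 0.04324975, -0.05087516, -0.02489731]), 'finger_gap': 0.9994005137204717}
```

View pics/top1.png

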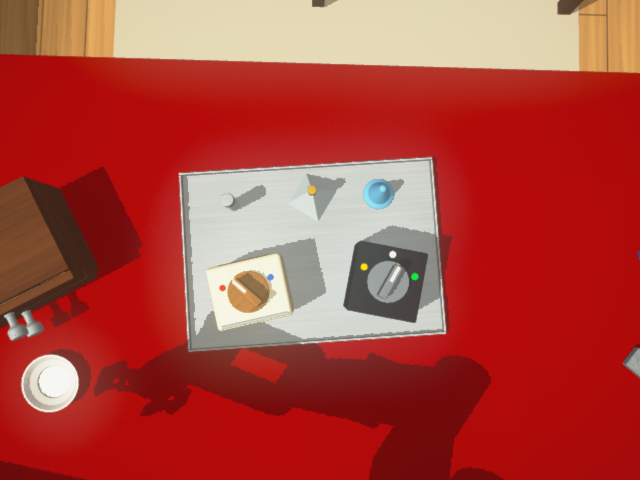

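View pics/scene1.png

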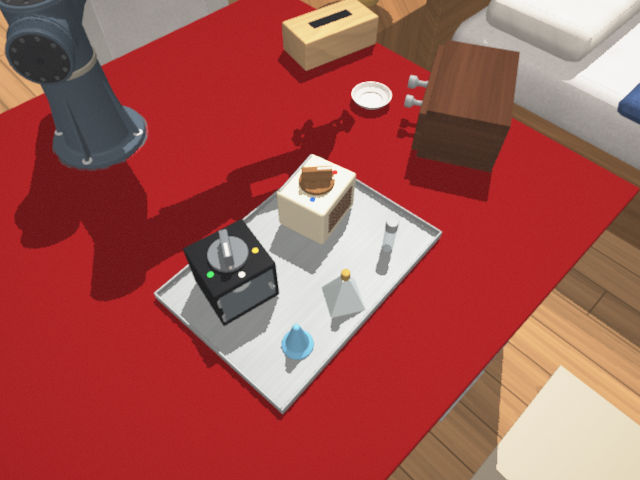

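The top view shows the black winder at about (388,282): white dot (393,254), green (415,277), yellow (364,267). The radio is at (249,291) and the bottle at (312,195). I'll enlarge the winder.

```bash
python3 - <<'E'
from h import *
s=dict(np.load('pics/top1.npz'))
c=s['img'][230:330,335:440,::-1]; cv2.imwrite('pics/c1.png',cv2.resize(c,None,fx=6,fy=6,interpolation=cv2.INTER_CUBIC)[:600])
for u,v in [(388,300),(375,270),(400,290),(393,254),(415,277),(364,267),(392,279),(249,291),(312,190),(378,190),(228,199)]: print(u,v,px(s,u,v).round(4))
E
```

```text
388 300 [ 0.5184 -0.0281  0.1206]
375 270 [ 0.566  -0.0062  0.1222]
400 290 [ 0.5349 -0.0465  0.1249]
393 254 [ 0.5925 -0.0354  0.1178]
415 277 [ 0.5562 -0.0721  0.1149]
364 267 [0.5705 0.011  0.1159]
392 279 [ 0.5522 -0.0299  0.1502]
249 291 [0.5285 0.1928 0.1392]
312 190 [0.6973 0.0983 0.0939]
378 190 [ 0.7042 -0.0151  0.0674]
228 199 [0.6796 0.2385 0.087 ]
```

View pics/c1.png

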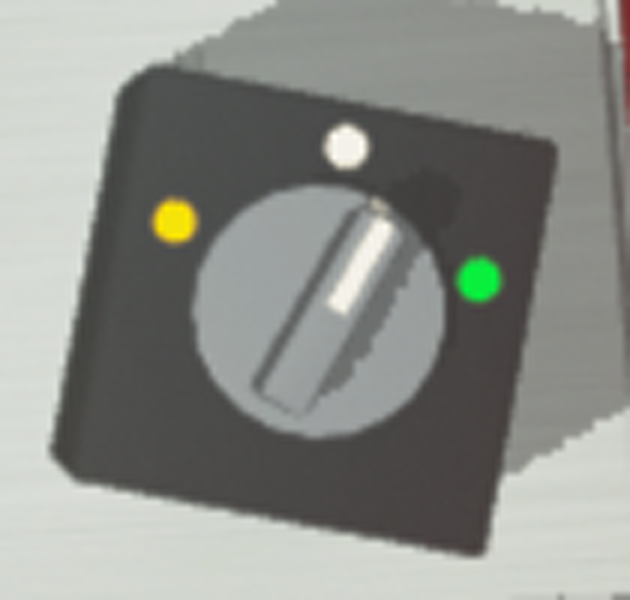

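```bash
cat >> h.py <<'E'
def fit(w,g,y):
    # least-squares pose from dots
    from scipy.optimize import least_squares
    P=np.array([w,g,y])[:,:2]; a0=np.radians([0,-69,69])
    def f(p): return np.concatenate([p[0]+.045*np.cos(a0+p[2])-P[:,0],p[1]+.045*np.sin(a0+p[2])-P[:,1]])
    r=least_squares(f,[P[0,0]-.045,P[:,1].mean(),0]); return r.x,r.fun
E
python3 - <<'E'
from h import *
s=dict(np.load('pics/top1.npz'))
cv=lambda x,y:((x+.5)/6-.5+335,(y+.5)/6-.5+230)
zt=.1155
w,g,y=[px(s,*cv(*p),zt) for p in [(346,147),(479,280),(175,221)]]
x,r=fit(w,g,y); print('winder',x,np.degrees(x[2]),'res mm',r*1e3)
a=px(s,*cv(283,398),.152);b=px(s,*cv(385,215),.152)
print(a,b,np.linalg.norm(b-a),(a+b)/2)
yaw=np.arctan2(*(b-a)[:2][::-1]);print('bar yaw',yaw,'knob',x[2]-yaw)
a=px(s,*cv(342,312),.152);b=px(s,*cv(383,222),.152);yaw=np.arctan2(*(b-a)[:2][::-1]);print('white line yaw',yaw)
st=manip.sense(); M=R.from_quat(st['tool_rot']).as_matrix();print(M)
q=att(s);print(px(s,300,240),px(s,330,320))
# skirt circle
print([px(s,*cv(*p),.1245).round(4) for p in [(192,310),(447,310),(318,183),(318,438)]])
E
```

```text
winder [ 0.5483686  -0.02707568 -0.16870879] -9.666301758762843 res mm [ 0.26163235 -0.1456018  -0.11603056 -0.08310462 -0.12302624  0.20613086]
[ 0.52574105 -0.01407955  0.152     ] [ 0.57356092 -0.03985491  0.152     ] 0.05432411390879612 [ 0.54965099 -0.02696723  0.152     ]
bar yaw -0.4943660631506416 knob 0.3256572709689113
white line yaw -0.41374861954894554
[[-1.06751640e-03  3.84613720e-01  9.23076999e-01]
 [-1.68080133e-03  9.23075531e-01 -3.84615052e-01]
 [-9.99998018e-01 -1.96209192e-03 -3.38939013e-04]]
[0.61890494 0.1185454  0.00272031] [0.47544083 0.06081053 0.00375745]
[array([0.5477, 0.0073, 0.1245]), array([ 0.5492, -0.061 ,  0.1245]), array([ 0.5823, -0.0259,  0.1245]), array([ 0.5144, -0.0269,  0.1245])]
```

```bash
python3 -m crank '[1,14,-27,0,0, 1,40,-78,0,0, 1,66,-130,0,-0.02, 1,93,-182,0,-0.04, 1,120,-235,0,-0.05, 1,147,-288,0,-0.06, 1,174,-340,0,-0.07, 1,200,-392,0,-0.086, 1,227,-445,0,-0.086, 1,254,-497,0,-0.086]' 60; python3 -m crank '[1,26,-52,0,0, 1,44,-87,0,0, 1,53,-105,0,0, 1,54,-106,0,0]'; python3 - <<'E'
from h import *
s=snap('wrist','w1'); print(s['origin']); st=manip.sense(); print(st['tcp_pos'],st['force'],st['q'],st['t'])
M=R.from_quat(st['tool_rot']).as_matrix(); print(np.arctan2(M[1,1],M[0,1]))
E
```

```text
t: 1.35
tcp_pos: [0.4948, 0.078, 0.2562]
tool_rot: [0.169, 0.687, -0.168, 0.687]
force: [0.2, 0.8, 0.4]
finger_gap: 0.999
t: 1.85
tcp_pos: [0.5483, -0.0265, 0.2559]
tool_rot: [0.169, 0.687, -0.169, 0.686]
force: [-0.4, 0.3, 0.6]
finger_gap: 1.001
[0.48006745 0.00830403 0.37445502]
[ 0.54779837 -0.02554654  0.25591463] [-0.0657755  -0.95199739 -0.73337341] [-2.50724443e-01  4.25579755e-01  1.62538924e+00  6.80749861e-04
  1.09226075e+00 -1.34062175e+00] 1.9
1.089583152078217
```

View pics/w1.png

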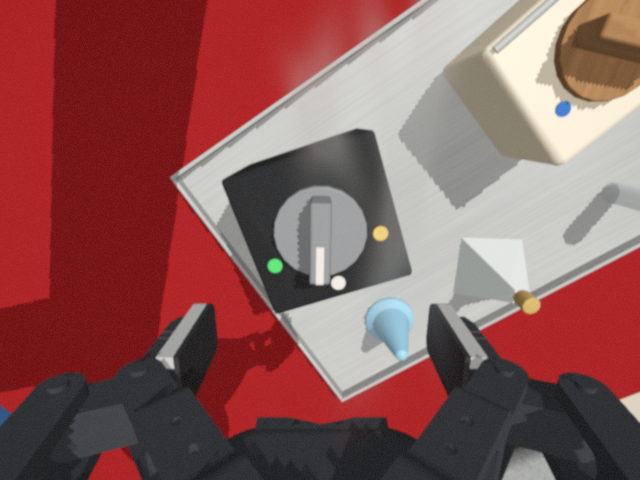

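The wrist view shows the bar running vertically, from (320,198) to (320,284), with white dot (338,283), green (275,266) and yellow (381,233). I'll cross-check the pose with this camera.

```bash
python3 - <<'E'
from h import *
s=dict(np.load('pics/w1.npz'))
c=s['img'][170:320,220:400,::-1]; cv2.imwrite('pics/c2.png',cv2.resize(c,None,fx=4,fy=4,interpolation=cv2.INTER_CUBIC))
E
```

```text
(no output)
```

View pics/c2.png

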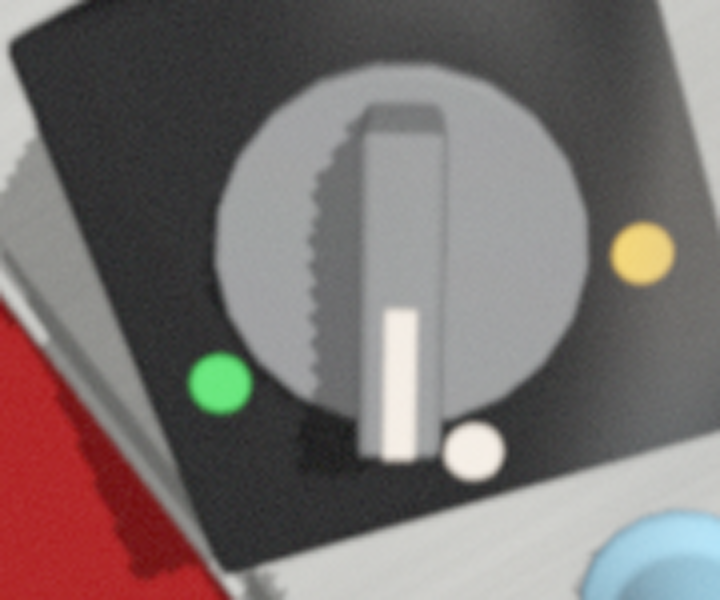

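```bash
python3 - <<'E'
from h import *
s=dict(np.load('pics/w1.npz'))
cv=lambda x,y:((x+.5)/4-.5+220,(y+.5)/4-.5+170)
for zt in (.114,.1155):
  w,g,y=[px(s,*cv(*p),zt) for p in [(474,451),(220,383),(642,253)]]
  x,r=fit(w,g,y); print('winder',x,'res mm',(r*1e3).round(2))
a=px(s,*cv(405,131),.151);b=px(s,*cv(399,459),.151)
yaw=np.arctan2(*(b-a)[:2][::-1]);print('bar',(a+b)/2,np.linalg.norm(b-a),yaw,'knob',x[2]-yaw)
for p in [(510,250),(403,200),(400,280)]: print(px(s,*cv(*p)))
for p in [(312,245),(480,245)]: print(px(s,*p))
E
```

```text
winder [ 0.54678654 -0.02796776 -0.16621953] res mm [-0.02  0.06 -0.05 -0.1   0.18 -0.08]
winder [ 0.54625603 -0.02773435 -0.16621868] res mm [ 0.09 -0.03 -0.06 -0.11 -0.05  0.17]
bar [ 0.54621897 -0.02746776  0.151     ] 0.056170921876426944 -0.5013811059846459 knob 0.3351624219191073
[ 0.5548366  -0.01007645  0.12353117]
[ 0.53099923 -0.01926186  0.15241621]
[ 0.54272134 -0.02597047  0.1517214 ]
[ 0.54360474 -0.03201303  0.1519298 ]
[0.66402522 0.09865157 0.01544877]
```

Both cameras agree to within 2 mm: centre (0.547, -0.0275), bar yaw -0.50 and knob angle about 0.33. I'll descend with the fingers half closed around the bar, stopping above the skirt.

```bash
python3 -m crank '[0.5,-1,-1,-25,-0.02, 0.45,-1,-1,-50,-0.02, 0.45,-1,-1,-70,-0.02, 0.45,-1,-1,-85,-0.02, 0.45,-1,-1,-95,-0.02, 0.45,-1,-1,-101,-0.02, 0.45,-1,-1,-101,-0.02, 0.45,-1,-1,-101,-0.02]' 20; python3 - <<'E'
from h import *
s=snap('wrist','w2'); st=manip.sense(); print(st['tcp_pos'],st['force'],st['t'],st['finger_gap'])
E
```

```text
t: 2.9
tcp_pos: [0.5478, -0.0272, 0.1558]
tool_rot: [0.175, 0.685, -0.175, 0.685]
force: [-0.7, -0.7, 0.3]
finger_gap: 0.448
[ 0.54772616 -0.02725365  0.15583291] [ 1.18512235 -0.00955944  0.57027012] 2.95 0.4495632090487474
```

View pics/w2.png

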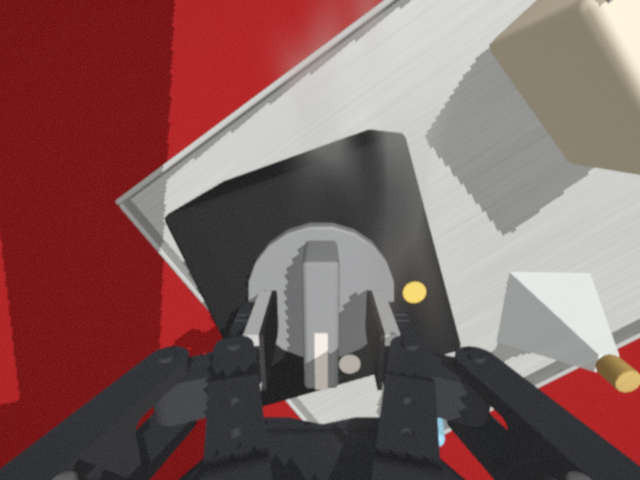

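The fingers straddle the bar symmetrically, at columns 263 and 381 with the bar at 320. Next I'll close lightly and then feel for the skirt.

```bash
python3 -m crank '[0.3,0,0,0,0, 0.2,0,0,0,0, 0.1,0,0,0,0, 0,0,0,0,0, 0,0,0,0,0]' 20;  python3 -m crank '[0,0,0,-1,0, 0,0,0,-2,0, 0,0,0,-2,0, 0,0,0,-2,0]'
```

```text
t: 3.58
tcp_pos: [0.5474, -0.0272, 0.1556]
tool_rot: [0.175, 0.685, -0.175, 0.685]
force: [0.1, -0.9, 3.5]
finger_gap: 0.159
t: 4.08
tcp_pos: [0.5475, -0.0272, 0.1555]
tool_rot: [0.175, 0.685, -0.175, 0.686]
force: [-5.0, -0.9, 16.0]
finger_gap: 0.159
```

```bash
python3 -m crank '[0,0,0,-1,0, 0,0,0,-1,0]' ;python3 - <<'E'
from h import *
s=snap('scene','s2'); st=manip.sense(); print(st['tcp_pos'],st['force'],st['ft_torque'],st['t'],st['finger_gap'])
cv2.imwrite('pics/c3.png',cv2.resize(s['img'][170:330,160:320,::-1],None,fx=3.7,fy=3.7,interpolation=cv2.INTER_CUBIC))
E
```

```text
t: 4.32
tcp_pos: [0.5476, -0.0272, 0.1554]
tool_rot: [0.175, 0.684, -0.175, 0.686]
force: [-4.7, 0.2, 21.8]
finger_gap: 0.162
[ 0.54757607 -0.02722717  0.15542691] [-6.06932211 -0.36346092 22.34190942] [0.00328315 1.02369763 0.00605838] 4.375 0.15925216377286644
```

View pics/c3.png

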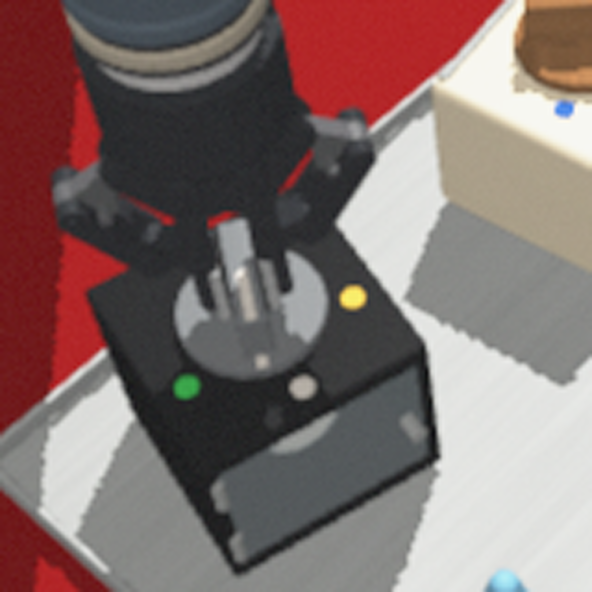

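The fingers hold the bar and the box is being pressed with about 22 N. I'll raise the grip, ease the 6 N sideways load, and turn about half way.

```bash
python3 -m crank '[0,-0.5,0,0,0, 0,-0.8,0,0,0, 0,-0.8,0,0,0]' 70 ; python3 -m crank '[0,0,0,0,-0.05, 0,0,0,0,-0.13, 0,0,0,0,-0.21, 0,0,0,0,-0.3, 0,0,0,0,-0.4, 0,0,0,0,-0.4]'; python3 - <<'E'
from h import *
s=snap('wrist','w3'); st=manip.sense(); print(st['tcp_pos'],st['force'],st['ft_torque'],st['t'],st['finger_gap'])
M=R.from_quat(st['tool_rot']).as_matrix(); print(np.arctan2(M[1,1],M[0,1]))
E
```

```text
t: 4.75
tcp_pos: [0.5474, -0.0273, 0.1556]
tool_rot: [0.175, 0.684, -0.175, 0.686]
force: [-4.2, 0.4, 22.2]
finger_gap: 0.145
t: 5.5
tcp_pos: [0.5473, -0.0275, 0.1556]
tool_rot: [0.308, 0.635, -0.308, 0.638]
force: [-4.7, -1.3, 21.9]
finger_gap: 0.146
[ 0.54725751 -0.02747574  0.15555227] [-4.6320553  -1.38718463 20.6619402 ] [-0.09328491  0.87875917 -0.17353192] 5.55 0.1470971238622082
0.6696236433622257
```

View pics/w3.png

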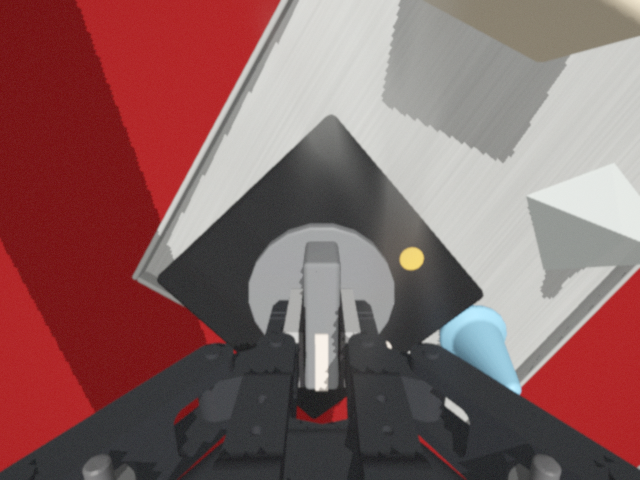

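The knob turns with the tool at a reaction torque of 0.17 N·m, as specified, and the box stays put. I'll do the rest: about -0.466.

```bash
python3 -m crank '[0,0,0,0,-0.07, 0,0,0,0,-0.16, 0,0,0,0,-0.25, 0,0,0,0,-0.34, 0,0,0,0,-0.42, 0,0,0,0,-0.466, 0,0,0,0,-0.466, 0,0,0,0,-0.466]'; python3 - <<'E'
from h import *
s=snap('top','t4'); st=manip.sense(); print(st['tcp_pos'],st['force'],st['ft_torque'],st['t'],st['finger_gap'])
M=R.from_quat(st['tool_rot']).as_matrix(); print(np.arctan2(M[1,1],M[0,1]))
snap('wrist','w4')
E
```

```text
t: 6.55
tcp_pos: [0.547, -0.0276, 0.1556]
tool_rot: [0.446, 0.547, -0.446, 0.549]
force: [-5.2, -0.9, 21.9]
finger_gap: 0.142
[ 0.54697104 -0.02762256  0.15556274] [-6.24704926 -1.09724609 22.28434119] [-0.17890761  1.0426708  -0.0031414 ] 6.6 0.14739163182215986
0.20447644149402108
```

View pics/w4.png

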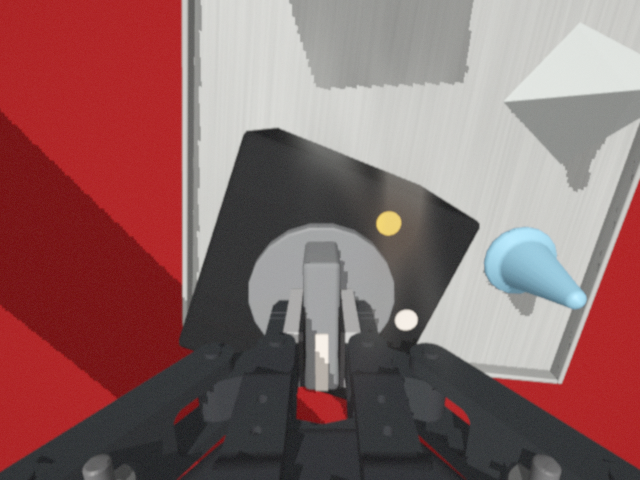

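I'll unload the press, open, and lift clear, then check from above.

```bash
python3 -m crank '[0,0.4,0,1.5,0, 0,0.8,0,2.5,0, 0.2,0.8,0,2.5,0, 0.35,0.8,0,2.5,0, 0.45,0.8,0,2.5,0, 0.45,0.8,0,3,0]'; python3 -m crank '[0.45,0,0,15,0, 0.45,0,0,45,0, 0.45,0,0,90,0, 0.45,0,0,130,0, 0.45,0,0,150,0, 0.45,0,0,150,0]'; python3 - <<'E'
from h import *
s=snap('wrist','w5'); st=manip.sense(); print(st['tcp_pos'],st['force'],st['t'])
E
```

```text
t: 7.4
tcp_pos: [0.5473, -0.027, 0.155]
tool_rot: [0.446, 0.549, -0.447, 0.548]
force: [-0.7, 1.1, 0.2]
finger_gap: 0.45
t: 8.15
tcp_pos: [0.5484, -0.0273, 0.3081]
tool_rot: [0.447, 0.546, -0.446, 0.55]
force: [0.7, 0.4, 0.1]
finger_gap: 0.449
[ 0.54742485 -0.02707386  0.30637541] [-0.5272409   0.21432683 -0.46439293] 8.2
```

View pics/w5.png

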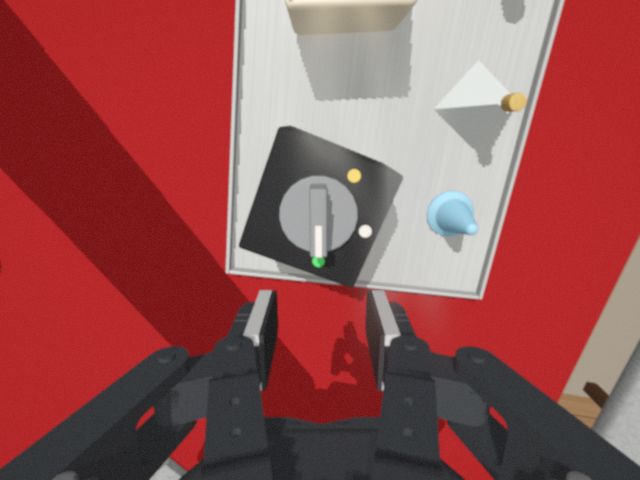

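```bash
python3 - <<'E'
from h import *
s=dict(np.load('pics/w5.npz'))
c=s['img'][160:280,250:390,::-1]; cv2.imwrite('pics/c5.png',cv2.resize(c,None,fx=5,fy=5,interpolation=cv2.INTER_CUBIC))
E
```

```text
(no output)
```

View pics/c5.png

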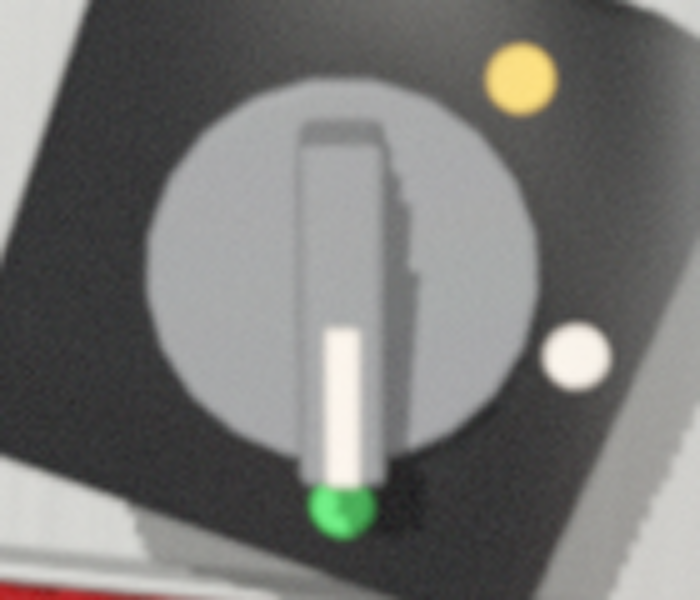

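The pointer at (343,485) sits over the green dot at (342,505). I'll put numbers on it.

```bash
python3 - <<'E'
from h import *
s=dict(np.load('pics/w5.npz'))
cv=lambda x,y:((x+.5)/5-.5+250,(y+.5)/5-.5+160)
w,g,y=[px(s,*cv(*p),.1145) for p in [(576,356),(342,505),(521,79)]]
x,r=fit(w,g,y); print('winder',x,'res mm',(r*1e3).round(2))
a=px(s,*cv(341,144),.1515);b=px(s,*cv(343,485),.1515)
yaw=np.arctan2(*(b-a)[:2][::-1]);print('bar',(a+b)/2,yaw,'knob',x[2]-yaw)
E
```

```text
winder [ 0.54630025 -0.02783771 -0.17259411] res mm [ 0.15 -0.06 -0.08 -0.07  0.01  0.06]
bar [ 0.54609027 -0.02721918  0.1515    ] -1.364474644598979 knob 1.1918805311125706
```

```bash
python3 -c "
from station import workorder; print(workorder.sign_off())"
```

```text
the job is handed in; nothing more can be done
None
```

The winder's knob now points at the green dot, and the job is handed in. I gripped the bar with 70 N while pressing down about 22 N. Then I turned it 0.866 rad clockwise, let go and lifted about 150 mm clear. The last clock reading, just before hand-in, was 8.2 s.

- **Knob:** the final wrist picture puts it at 1.19 rad against the 1.2 target, with the pointer over the green dot. Part way through, the wrist torque was about 0.17 N·m, as expected for the knob turning.
- **Box:** its centre shifted less than 1 mm and it spun about 0.006 rad between wrist pictures. Both are within measuring error.
- **Radio and bottle:** the arm never went near them. The final picture shows the bottle and the near edge of the radio looking undisturbed, but I did not measure either one.
- **Disagreements:** the top and wrist cameras put the winder's centre about 2 mm apart, within their stated calibration. When I pressed down, the fingers held the bar without sliding at 0.155 m. The push may have gone through grip friction rather than the fingertips resting on the skirt.

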